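Set the creaser dial and clamp it

TASK

Set the bench creaser: with a fingertip against the dial's upright finger stud, push the dial gently round until its index line points straight at the one long line on the scale ring around it. Then push the clamp lever round with a fingertip until it is fully home, leaving the dial on its line. Only push, do not grip or lift anything; leave the scale ring and everything lying around where they are, and move clear.

Things in the scene. Friction and masses are not known exactly. Their poses are not given: they have to be found in the camera images.
- creaser: Grey cast housing, fixed to the table, 220 x 260 mm, flat deck 50 mm above the table; a 30 mm wide steel creasing bar runs along its far edge. Origin at the centre of its underside; x to its far side (away from the robot), y to its left, z up. Its place and yaw vary. The dial is right of centre on the deck, the clamp lever near the far left corner. A steel stop block 12 x 12 x 14 mm stands on the deck at x 15, y 91 mm and halts the lever.
- dial_axis (a point): Point on the dial's vertical turning axis, at the height of the dial's top face (62 mm above the table). The dial is a bare aluminium disc, 116 mm across and 6 mm thick, with a low hub 24 mm across and 4 mm high in its middle. It turns both ways without end, about 3 N at the stud moves it, and it stays where it is left; it is not linked to the lever.
- index_tip (a point): Outer end of the dial's index line, 59 mm from the axis, 56 mm above the table. The index line is a single engraved dark line, 3.5 mm wide, from near the hub to the rim, straight opposite the finger stud.
- stud_top (a point): Top centre of the dial's finger stud: an upright round steel pin 14 mm in diameter, 28 mm tall above the dial's face (top 90 mm above the table), 42 mm from the axis, on the opposite side from the index line. It turns with the dial.
- target_line (a point): Inner end of the long line on the scale ring, 59 mm from the dial's axis, 56 mm above the table. The ring is a flat aluminium collar around the dial, 170 mm outer diameter, its face 6 mm below the dial's. It bears 23 short lines 7 mm long every 15 degrees, and one long thick line that runs across the whole ring and ends in a small corner lug at the outer edge. The ring is held very stiffly and must not be moved; where the long line stands varies.
- lever_pivot (a point): Point on the vertical axis of the clamp lever, at the top of its hub (28 mm across), 68 mm above the table.
- lever_knob (a point): Top centre of the upright black knob at the lever's end: 16 mm in diameter, top 92 mm above the table, 70 mm from the pivot; it stands about 28 mm above the flat lever arm (12 mm wide, top face 64 mm above the table).
- clamp_lever (a joint): Angle of the clamp lever, rad. 0: open, the arm points along the creaser's +y (out to its left side). It grows anticlockwise seen from above, the arm swinging over the deck towards the creaser's near side (-x); 1.4 is fully home, against the stop. About 2 N at the knob moves it; it stays where it is left.
- spacer: Loose steel spacer 18 x 30 x 23 mm on the creaser's near left deck corner, leave alone. Origin under its centre.
- wood_block: Loose wooden block 30 x 50 x 23 mm on the table left of the creaser, leave alone. Origin under its centre.
- ink_can: Steel can, 76 mm across, 60 mm tall, right of the creaser, leave alone. Origin under its centre.
- brayer: Hand roller with rubber roll 40 mm in diameter and wooden handle, on the right of the table, leave alone. Origin under the roll's centre.
- mug: White mug 80 mm across, 90 mm tall, on the far left, leave alone. Origin under its centre.
- spatula: Ink spatula lying on the left, leave alone. Origin on its underside.
- rule_bar: Flat steel bar 200 x 22 x 6 mm lying on the left, leave alone. Origin under its centre.

How it is judged:
By the outcome, as a careful person would: the job done as asked, in the order asked, and still so for the second after the job is handed in, with the robot touching nothing.
It also fails if it takes over 64 s, if anything falls off the work surface, if the arm or the gripper's body presses on something with over 40 N, if the wrist force passes 120 N, or if a joint passes its speed limit or range.

ROBOT

A 7-joint arm with a two-finger parallel gripper is mounted at the origin on the work surface. World frame = base frame: x ahead of the robot, y to its left, z up, the work surface at z = 0. Lengths are in m, angles in rad, forces in N, time in s.
With the tool pointing down it reaches from about 0.4 to 0.85 m from the base axis. Payload 4.5 kg.
Tool frame: the origin (TCP) lies on the centre line of the jaws, within the pads' length; the fingertips stand r.tips_ahead ahead of it and the grasp point (between the pads) is the TCP (r.tips_ahead is the distance from the TCP to the fingertips, in m); z points along the fingers, y is the direction in which the jaws open and shut (so a half turn about z gives the same grasp; the last joint's range is limited). The gripper opens to 88 mm and grips with 3 to 60 N. Pads are 18 mm wide; open, the fingers measure 123 mm over their backs; the gripper's body (75 mm by 187 mm) begins 45 mm behind the grasp point.
Start: joints at [1.167, 0.689, -0.195, 1.565, 0.157, 0.902, -0.215], TCP at [0.265, -0.566, 0.258] pointing down, gripper open.
Joint ranges: [-3.01, 3.01], [-0.46, 2.08], [-1.47, 1.51], [0.13, 2.56], [-1, 4.14], [0.04, 2.09], [-2.66, 2.66]. Speed limits (rad/s): [2.57, 2.57, 3.14, 3.14, 3.14, 3.14, 3.14].

INTERFACE

Orientations are given as a unit quaternion [x, y, z, w].
In Python, from plant import r gives the robot as it stands.
- The arm moves only by the shell command python3 -m inch 'ROWS' [FORCE]. ROWS is JSON, a list of rows, each a list of 5 numbers: the shift along the world's x, y, z in units of 25 mm (1.0 is 25 mm), then the turn about the world's z in units of 6 degrees (1.0 is 6 degrees), then the finger opening in mm, from 0 to 88.1. A call has 1 to 5 rows; each row shifts and turns the commanded pose from where the row before left it; what a row does not reach is not made up. A row lasts 1/10 s, in which the tool goes at most 50 mm and 8.59 degrees, less where a joint would pass 70% of its speed; a pose out of reach is approached as far as the arm can. A call is refused whole if a number of a shift passes 1 or a number of a turn 1, either way. A call with a gripper value outside its range is refused whole. The fingers move at their own pace and stop on an object; FORCE is the grip in N (left out, the last holds). Time passes only in rows, so rows that do not move let the fingers close. It gives the time, the measured TCP pose, the force and the opening at its end, in the units of the state.
- r.get_state(): the state, without advancing time (a new reading comes with each control period).
- r.snapshot(name): name is "scene" or "top" or "wrist"; returns a dict with "pixels" (400x640x3 uint8, red, green, blue), "range_z" (400x640 float32, m along the optical axis (not along the pixel's ray), 0 where there is no reading), "K" (3x3 intrinsics, pixels), "position" and "attitude" of the camera in the world. Camera axes: x right, y up, looking along -z (the intrinsics and any distortion apply to the point x, -y, -z); pixel columns grow to the right and rows downward; lengths in m; the calibration is good to about 2 mm. A picture is of the moment at which its call begins.
- r.finish_job(): hands the job in, once; it reports no verdict.
The state is a dict: "clock": time; "q": joint angles; "qd": joint speeds; "joint_torque": joint torques, N m; "tool_pos": TCP position; "eef_rot": TCP orientation; "contact_force": force on the tool from outside, world axes, zero at the start; "moment": the same for the moment, N m; "opening": opening from 0.0 (shut) to 1.0 (fully open).
Only numpy, scipy, OpenCV 4.12 (cv2) and the standard library are available. Lean on these libraries where they do the work, as an engineer would, in place of code of your own. Each camera call takes 0.05 s, during which the arm holds its last target. There are 200 camera calls.

## Working session

There is one attempt and no reset: what is moved stays moved. The work goes in short steps, Python scripts to look and compute and a shell command to move; the robot and the scene stay as the last step left them, time stands still between calls to the robot, and variables do not carry over. Pictures are saved under pics/ and viewed, about 8 in all and at most 12, crops included, and the job is handed in when it is done.

```bash
mkdir -p pics; cat > h.py <<'E'
import numpy as np, cv2
from plant import r
from scipy.spatial.transform import Rotation as R
def att(c):
    a=np.array(c["attitude"]); return a if a.shape==(3,3) else R.from_quat(a).as_matrix()
def ray(c,u,v,z):
    K=np.array(c["K"]); d=np.array([(u-K[0,2])/K[0,0],-(v-K[1,2])/K[1,1],-1.])
    d=att(c)@d; p=np.array(c["position"]); return p+d*(z-p[2])/d[2]
def proj(c,P):
    K=np.array(c["K"]); q=att(c).T@(np.array(P)-np.array(c["position"])); q=q*[1,-1,-1]
    return (K@q)[:2]/q[2]
def save(c,n,crop=None,s=1):
    im=c["pixels"][:,:,::-1]
    if crop: im=im[crop[1]:crop[3],crop[0]:crop[2]]
    cv2.imwrite("pics/"+n,cv2.resize(im,None,fx=s,fy=s,interpolation=cv2.INTER_CUBIC))
E
python3 - <<'E'
from h import *
import pickle
for n in("top","scene"):
    c=r.snapshot(n); pickle.dump(c,open(n+".pkl","wb")); save(c,n+"1.png",s=1.25)
    print(n,c["K"],c["position"],c["attitude"],[k for k in c])
s=r.get_state();print(s,r.tips_ahead)
E
```

```text
top [[488.83955612   0.         329.62086499]
 [  0.         488.83955612 200.36127667]
 [  0.           0.           1.        ]] [0.34597014 0.01361535 1.42591732] [ 0.04417513 -0.04793307 -0.70519281  0.70601281] ['pixels', 'range_z', 'K', 'position', 'attitude']
scene [[513.50091889   0.         328.45337587]
 [  0.         513.50091889 195.24988224]
 [  0.           0.           1.        ]] [ 1.55576835 -0.17492973  0.85015197] [0.34211026 0.29385152 0.57542465 0.68227438] ['pixels', 'range_z', 'K', 'position', 'attitude']
{'clock': 0.1, 'q': array([ 1.16680661,  0.68990592, -0.19450133,  1.56621318,  0.15728004,
        0.90250199, -0.21510726]), 'qd': array([-0.0004912 , -0.00167692,  0.00017404, -0.00263559,  0.00111019,
       -0.00033874,  0.00032272]), 'joint_torque': array([-2.67197916e-03, -5.28492987e+01, -1.27159372e+00, -1.53834933e+01,
       -5.26230270e-02,  1.94629363e-03,  2.89759794e-05]), 'tool_pos': array([ 0.26469647, -0.56559967,  0.25699326]), 'eef_rot': array([ 9.76133476e-01,  2.17169897e-01, -2.33834569e-04, -7.86628442e-04]), 'contact_force': array([0.15660171, 0.22854913, 1.13252243]), 'moment': array([ 0.07044476,  0.03368777, -0.00734023]), 'opening': 0.9989827184246863} 0.019
```

View pics/top1.png

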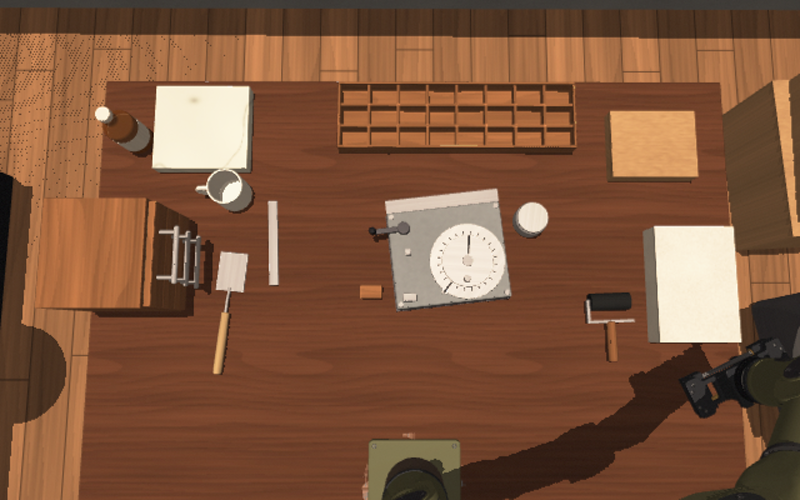

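The top view shows the creaser around (450,250), the dial at (467,260), the stud at (467,279), the long line near (447,288) and the lever knob at (373,231). I'll zoom in and measure.

```bash
python3 - <<'E'
from h import *
import pickle
c=pickle.load(open("top.pkl","rb")); save(c,"top2.png",(285,145,425,255),5.7)
E
```

```text
(no output)
```

View pics/top2.png

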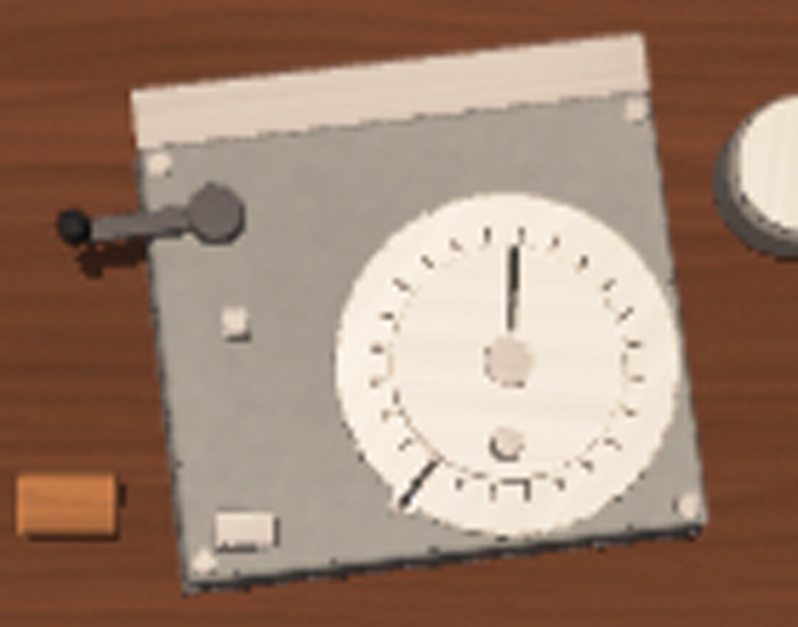

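The crop shows the hub at (509,362), the index line up from it to (514,247), the stud at (506,441), the long line from (435,462) to (402,507) with its lug, the lever hub at (215,213), the knob at (74,226) and the stop at (235,324).

```bash
python3 - <<'E'
from h import *
import pickle
c=pickle.load(open("top.pkl","rb"))
f=lambda u,v,z: ray(c,285+(u+.5)/5.7-.5,145+(v+.5)/5.7-.5,z)
P=dict(hub=f(509,362,.066),idx=f(514,247,.062),stud=f(506,441,.09),Lin=f(435,462,.056),Lout=f(402,507,.056),piv=f(215,213,.068),knob=f(74,226,.092),stop=f(235,321,.064),
c1=f(145,150,.05),c2=f(185,580,.05),c3=f(706,525,.05))
for k,v in P.items(): print(k,v.round(4))
A=P['hub'][:2]
for k in('idx','stud','Lin','Lout'):
  d=P[k][:2]-A; print(k,np.hypot(*d)*1e3,np.degrees(np.arctan2(d[1],d[0])))
for k in('knob','stop'):
  d=P[k][:2]-P['piv'][:2]; print(k,np.hypot(*d)*1e3,np.degrees(np.arctan2(d[1],d[0])))
d=P['c2']-P['c3'];print('yaw',np.degrees(np.arctan2(d[1],d[0]))-90)
print(R.from_quat(r.get_state()['eef_rot']).as_matrix().round(3))
E
```

```text
hub [ 0.5026 -0.1176  0.066 ]
idx [ 0.5604 -0.1211  0.062 ]
stud [ 0.4616 -0.1134  0.09  ]
Lin [ 0.4541 -0.0815  0.056 ]
Lout [ 0.4319 -0.0651  0.056 ]
piv [0.5762 0.0271 0.068 ]
knob [0.5656 0.0952 0.092 ]
stop [0.523  0.0171 0.064 ]
c1 [0.6113 0.0625 0.05  ]
c2 [0.3963 0.0415 0.05  ]
c3 [ 0.4236 -0.2155  0.05  ]
idx 57.93218786945564 -3.457763054023227
stud 41.22397633896363 174.1826462517236
Lin 60.42577169186017 143.36546212152504
Lout 88.0099034190029 143.41718535686286
knob 68.90609148943275 98.82763834480073
stop 54.18094263720374 -169.40096517039964
yaw 6.064327489323389
[[ 0.906  0.424 -0.001]
 [ 0.424 -0.906  0.001]
 [-0.    -0.002 -1.   ]]
```

```bash
python3 -m inch '[[0.4,1,0,-0.26,0],[0.4,1,0,-0.26,0],[0.4,1,0,-0.26,0],[0.4,1,0,-0.26,0],[0.4,1,0,-0.26,0]]' 
python3 -m inch '[[0.4,1,0,-0.26,0],[0.4,1,0,-0.26,0],[0.4,1,0,-0.26,0],[0.4,1,0,-0.26,0],[0.4,1,0,-0.26,0]]'
python3 -m inch '[[0.4,1,0,-0.26,0],[0.4,1,0,-0.26,0],[0.4,1,0,-0.26,0],[0.4,1,0,-0.26,0],[0.4,1,0,-0.26,0]]'
python3 -m inch '[[0.4,1,0,-0.26,0],[0.4,1,0,-0.26,0],[0.4,1,0,-0.26,0],[0.4,1,0,-0.26,0],[0,0,0,0,0]]'
python3 - <<'E'
from h import *
import pickle
c=r.snapshot("wrist"); pickle.dump(c,open("w1.pkl","wb")); save(c,"w1.png",s=1.25)
s=r.get_state();print(s['q'].round(2),s['tool_pos'],R.from_quat(s['eef_rot']).as_matrix().round(3),c['position'],att(c).round(2))
E
```

```text
clock: 0.6
tool_pos: [0.3151, -0.4398, 0.2574]
eef_rot: [0.989, 0.15, -0.0, -0.0]
contact_force: [0.3, -0.2, 0.5]
opening: 0.574
clock: 1.1
tool_pos: [0.3651, -0.3149, 0.2575]
eef_rot: [0.997, 0.082, -0.0, -0.0]
contact_force: [0.1, 0.2, 0.4]
opening: 0.116
clock: 1.6
tool_pos: [0.4151, -0.1899, 0.2576]
eef_rot: [1.0, 0.014, -0.0, -0.0]
contact_force: [0.2, -0.1, -0.7]
opening: 0.002
clock: 2.1
tool_pos: [0.4564, -0.087, 0.2575]
eef_rot: [0.999, -0.036, 0.0, -0.001]
contact_force: [-0.1, -0.7, -0.2]
opening: 0.006
[ 0.09  0.48  0.01  2.04 -0.01  0.62 -1.54] [ 0.45543491 -0.08930931  0.25752371] [[ 0.997 -0.075 -0.   ]
 [-0.075 -0.997  0.001]
 [-0.    -0.    -1.   ]] [ 0.53432263 -0.09266096  0.38432501] [[-0.07  0.95  0.3 ]
 [-1.   -0.07 -0.03]
 [-0.   -0.3   0.95]]
```

View pics/w1.png

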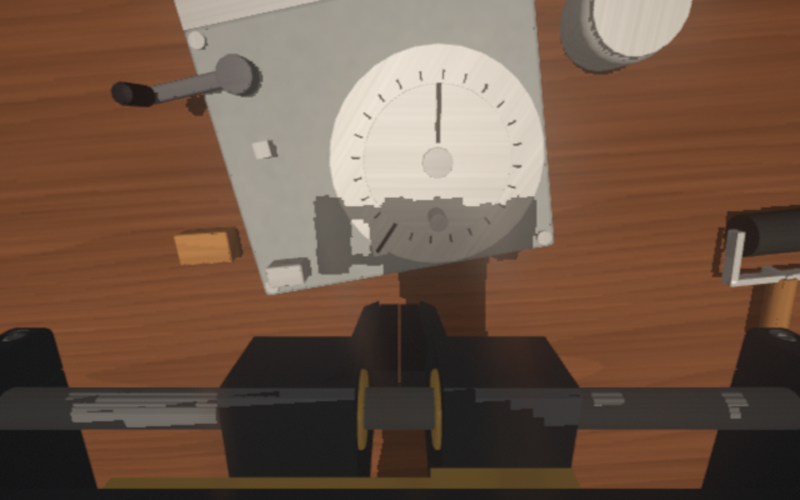

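The wrist view shows the hub at (437,162), the index tip at (438,84), the stud at (437,218) in shadow, the long line from (395,224) to (378,251), the knob at (122,93) and the lever hub at (236,74).

```bash
python3 - <<'E'
from h import *
import pickle
c=pickle.load(open("w1.pkl","rb"))
f=lambda u,v,z: ray(c,u/1.25,v/1.25,z)
P=dict(hub=f(437,162,.066),idx=f(438.5,84,.062),stud=f(437,216,.09),Lin=f(395,224,.056),Lout=f(378,251,.056),piv=f(236,74,.068),knob=f(121,93,.092),stop=f(262,148,.064))
for k,v in P.items(): print(k,v.round(4))
A=P['hub'][:2]
for k in('idx','stud','Lin','Lout'):
  d=P[k][:2]-A; print(k,np.hypot(*d)*1e3,np.degrees(np.arctan2(d[1],d[0])))
d=P['knob'][:2]-P['piv'][:2]; print(k,np.hypot(*d)*1e3,np.degrees(np.arctan2(d[1],d[0])))
E
```

```text
hub [ 0.5034 -0.1188  0.066 ]
idx [ 0.5595 -0.1227  0.062 ]
stud [ 0.4664 -0.115   0.09  ]
Lin [ 0.4543 -0.0824  0.056 ]
Lout [ 0.4318 -0.0662  0.056 ]
piv [0.5764 0.0233 0.068 ]
knob [0.5672 0.0944 0.092 ]
stop [0.5235 0.0149 0.064 ]
idx 56.23994851723189 -4.042343656746305
stud 37.16110152017049 174.24496994540146
Lin 61.085839151156925 143.50743416510184
Lout 88.80657315524512 143.73368866085255
Lout 71.77074164172396 97.38152203689212
```

```bash
python3 -m inch '[[0.2,0.25,-1,0,0],[0.18,0.25,-1,0,0],[0,0,-1,0,0],[0,0,-1,0,0],[0,0,-1,0,0]]' 
python3 -m inch '[[0,0,-1,0,0],[0,0,-0.58,0,0],[0,0,0,0,0]]'
python3 -m inch '[[-0.02,-0.2,0,0,0],[-0.01,-0.12,0,0,0],[0,0,0,0,0]]'
python3 - <<'E'
import numpy as np
for k in range(24):
  a=np.radians(145.4+3+6*k+90); print(k,(0.2034*np.array([np.cos(a),np.sin(a)])).round(2))
E
```

```text
clock: 2.65
tool_pos: [0.464, -0.0801, 0.1318]
eef_rot: [0.999, -0.041, -0.0, 0.0]
contact_force: [0.9, -0.6, 0.9]
opening: 0.003
clock: 2.95
tool_pos: [0.4629, -0.0798, 0.0916]
eef_rot: [0.999, -0.04, -0.002, 0.0]
contact_force: [-0.3, 0.2, 0.2]
opening: 0.004
clock: 3.25
tool_pos: [0.4641, -0.0878, 0.0942]
eef_rot: [0.999, -0.041, 0.001, 0.0]
contact_force: [0.3, 0.3, 0.4]
opening: 0.004
0 [-0.11 -0.17]
1 [-0.09 -0.18]
2 [-0.07 -0.19]
3 [-0.05 -0.2 ]
4 [-0.03 -0.2 ]
5 [-0.01 -0.2 ]
6 [ 0.02 -0.2 ]
7 [ 0.04 -0.2 ]
8 [ 0.06 -0.2 ]
9 [ 0.08 -0.19]
10 [ 0.1  -0.18]
11 [ 0.11 -0.17]
12 [ 0.13 -0.15]
13 [ 0.15 -0.14]
14 [ 0.16 -0.12]
15 [ 0.17 -0.11]
16 [ 0.18 -0.09]
17 [ 0.19 -0.07]
18 [ 0.2  -0.05]
19 [ 0.2  -0.03]
20 [ 0.2  -0.01]
21 [0.2  0.02]
22 [0.2  0.04]
23 [0.2  0.06]
```

```bash
python3 -m inch '[[-0.01,-0.06,0,0,0],[-0.01,-0.06,0,0,0],[0,-0.04,0,0,0]]' 
python3 -m inch '[[-0.055,-0.085,0,0.5,0],[-0.055,-0.085,0,0.5,0],[-0.045,-0.09,0,0.5,0],[-0.045,-0.09,0,0.5,0],[0,0,0,0,0]]' 
python3 -m inch '[[-0.035,-0.095,0,0.5,0],[-0.035,-0.095,0,0.5,0],[-0.025,-0.1,0,0.5,0],[-0.025,-0.1,0,0.5,0],[0,0,0,0,0]]' 
python3 - <<'E'
from h import *
c=r.snapshot("top"); save(c,"t3.png",(335,175,415,245),8)
E
```

```text
clock: 3.55
tool_pos: [0.4633, -0.0907, 0.0935]
eef_rot: [0.999, -0.04, 0.0, 0.0]
contact_force: [-0.3, -0.0, 0.6]
opening: 0.006
clock: 4.05
tool_pos: [0.4584, -0.0986, 0.0933]
eef_rot: [0.998, 0.066, 0.0, -0.0]
contact_force: [-0.1, 1.7, 0.7]
opening: 0.004
clock: 4.55
tool_pos: [0.455, -0.1086, 0.0932]
eef_rot: [0.986, 0.169, -0.0, -0.0]
contact_force: [-0.6, 1.7, 1.4]
opening: 0.005
```

View pics/t3.png

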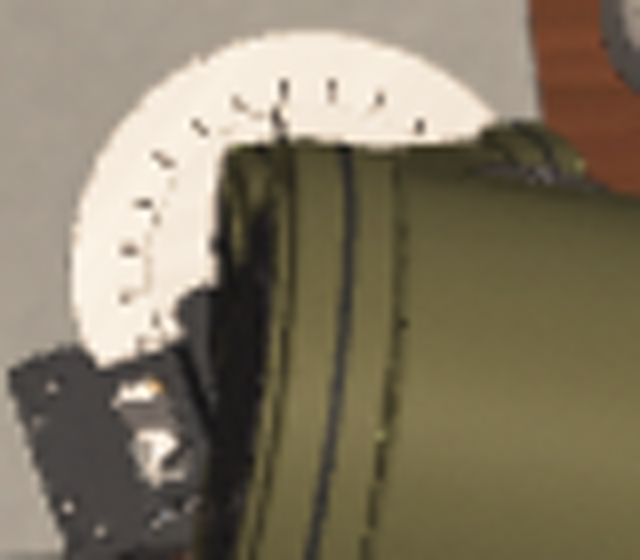

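The dial is turning: the index tip, at about (278,118), has moved anticlockwise. I'll continue along the arc.

```bash
python3 -m inch '[[-0.015,-0.1,0,0.5,0],[-0.015,-0.1,0,0.5,0],[-0.005,-0.1,0,0.5,0],[-0.005,-0.1,0,0.5,0]]' 
python3 -m inch '[[0.01,-0.1,0,0.5,0],[0.01,-0.1,0,0.5,0],[0.02,-0.1,0,0.5,0],[0.02,-0.1,0,0.5,0]]' 
python3 -m inch '[[0.03,-0.1,0,0.5,0],[0.03,-0.1,0,0.5,0],[0.04,-0.095,0,0.5,0],[0.04,-0.095,0,0.5,0]]' 
python3 -m inch '[[0.05,-0.09,0,0.5,0],[0.05,-0.09,0,0.5,0],[0.055,-0.085,0,0.5,0],[0.055,-0.085,0,0.5,0]]' 
python3 -m inch '[[0.065,-0.075,0,0.5,0],[0.065,-0.075,0,0.5,0],[0.075,-0.07,0,0.5,0],[0.075,-0.07,0,0.5,0],[0,0,0,0,0]]' 
python3 - <<'E'
from h import *
import pickle
s=r.get_state();print(s['q'].round(2),s['tool_pos'])
c=r.snapshot("wrist"); pickle.dump(c,open("w2.pkl","wb")); save(c,"w2.png",s=1.25)
E
```

```text
clock: 5.0
tool_pos: [0.4537, -0.1184, 0.0932]
eef_rot: [0.962, 0.271, -0.0, -0.0]
contact_force: [-0.3, 3.0, 1.1]
opening: 0.006
clock: 5.4
tool_pos: [0.4546, -0.1287, 0.0932]
eef_rot: [0.929, 0.37, -0.001, -0.001]
contact_force: [-2.6, 2.5, 1.6]
opening: 0.002
clock: 5.8
tool_pos: [0.4578, -0.1387, 0.0932]
eef_rot: [0.885, 0.465, -0.001, -0.001]
contact_force: [-2.6, 1.6, 2.2]
opening: 0.007
clock: 6.2
tool_pos: [0.4629, -0.1476, 0.0931]
eef_rot: [0.832, 0.555, -0.001, -0.001]
contact_force: [-2.6, 2.0, 3.4]
opening: 0.005
clock: 6.7
tool_pos: [0.4702, -0.1555, 0.093]
eef_rot: [0.77, 0.638, -0.001, -0.001]
contact_force: [-2.8, -0.5, 2.0]
opening: 0.007
[ 0.41  0.82 -0.3   2.07  0.69  0.35 -0.64] [ 0.47017282 -0.15547408  0.09303983]
```

View pics/w2.png

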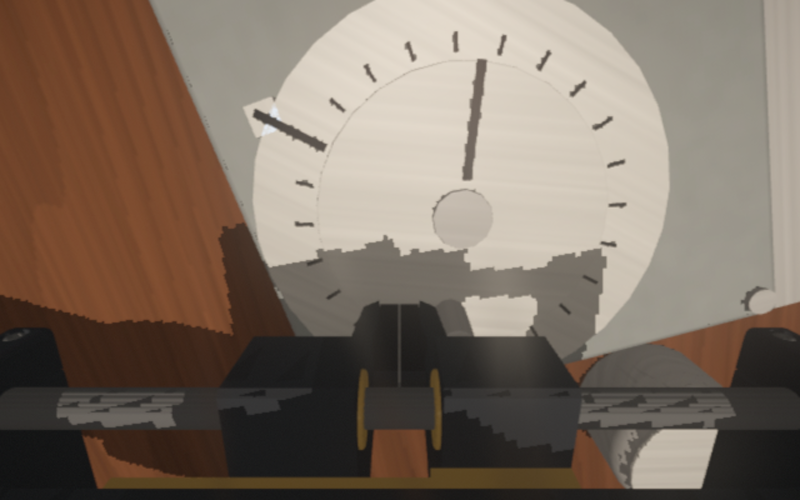

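The wrist view shows the index line from (467,180) to (482,60), the long line from (325,149) to (258,115), the hub at (462,218) and the stud at (455,318) against the finger.

```bash
cat >> h.py <<'E'
def ang(c,hub,i,lin,lout,s=1.25):
    f=lambda p,z: ray(c,p[0]/s,p[1]/s,z)[:2]
    A=f(hub,.066); out=[A.round(4)]
    for p,z in((i,.062),(lin,.056),(lout,.056)):
        d=f(p,z)-A; out.append((round(np.hypot(*d)*1e3,1),round(np.degrees(np.arctan2(d[1],d[0])),2)))
    return out
E
python3 - <<'E'
from h import *
import pickle
c=pickle.load(open("w2.pkl","rb"))
print(ang(c,(462,218),(482,60),(325,149),(258,115)))
print(ang(c,(462,218),(467,180),(325,149),(258,115)))
E
```

```text
[array([ 0.5029, -0.1184]), (np.float64(56.8), np.float64(74.19)), (np.float64(59.3), np.float64(143.92)), (np.float64(87.4), np.float64(143.44))]
[array([ 0.5029, -0.1184]), (np.float64(14.2), np.float64(71.8)), (np.float64(59.3), np.float64(143.92)), (np.float64(87.4), np.float64(143.44))]
```

```bash
python3 -m inch '[[0.08,-0.06,0,0.5,0],[0.08,-0.06,0,0.5,0],[0.085,-0.055,0,0.5,0],[0.085,-0.055,0,0.5,0]]' 
python3 -m inch '[[0.09,-0.045,0,0.5,0],[0.09,-0.045,0,0.5,0],[0.095,-0.035,0,0.5,0],[0.095,-0.035,0,0.5,0]]' 
python3 -m inch '[[0.1,-0.025,0,0.5,0],[0.1,-0.025,0,0.5,0],[0.1,-0.015,0,0.5,0],[0.1,-0.015,0,0.5,0]]' 
python3 -m inch '[[0.1,-0.005,0,0.5,0],[0.1,-0.005,0,0.5,0],[0.1,0.01,0,0.5,0],[0.1,0.01,0,0.5,0]]' 
python3 -m inch '[[0.1,0.02,0,0.5,0],[0.1,0.02,0,0.5,0],[0,0,0,0,0]]' 
python3 - <<'E'
from h import *
import pickle
s=r.get_state();print(s['q'].round(2),s['tool_pos'])
c=r.snapshot("wrist"); pickle.dump(c,open("w3.pkl","wb")); save(c,"w3.png",s=1.25)
E
```

```text
clock: 7.15
tool_pos: [0.4782, -0.1614, 0.093]
eef_rot: [0.699, 0.716, -0.002, -0.001]
contact_force: [-2.5, 0.4, 2.2]
opening: 0.008
clock: 7.55
tool_pos: [0.4876, -0.1655, 0.093]
eef_rot: [0.62, 0.785, -0.002, -0.001]
contact_force: [-3.5, -0.1, 2.2]
opening: 0.005
clock: 7.95
tool_pos: [0.4977, -0.1675, 0.093]
eef_rot: [0.535, 0.845, -0.001, -0.001]
contact_force: [-4.6, -0.3, 2.8]
opening: 0.001
clock: 8.35
tool_pos: [0.5078, -0.1674, 0.093]
eef_rot: [0.443, 0.896, -0.001, -0.001]
contact_force: [-3.7, -1.2, 2.3]
opening: 0.006
clock: 8.65
tool_pos: [0.5134, -0.1662, 0.0929]
eef_rot: [0.396, 0.918, -0.001, -0.0]
contact_force: [-1.9, -2.5, 1.2]
opening: -0.001
[ 0.58  0.9  -0.6   1.93  0.9   0.6   0.12] [ 0.51338844 -0.16623924  0.09293388]
```

View pics/w3.png

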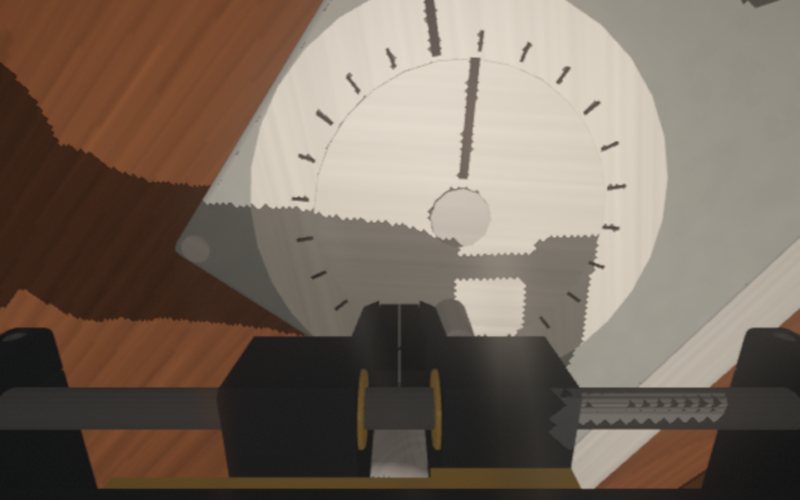

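The index line runs from (463,178) to (475,58), the long line's inner end is at (435,54), and the hub is at (460,217). I'll fit both lines at sub-pixel level.

```bash
cat >> h.py <<'E'
def darkline(c,A,z,r0,r1,a0,half):
    g=cv2.cvtColor(c["pixels"],cv2.COLOR_RGB2GRAY).astype(np.float32)
    an=np.radians(np.arange(a0-half,a0+half,.1)); pr=[]
    rr=np.arange(r0,r1,1)/1e3
    uv=np.array([[proj(c,(A[0]+q*np.cos(t),A[1]+q*np.sin(t),z)) for t in an] for q in rr],np.float32)
    m=cv2.remap(g,uv[...,0].copy(),uv[...,1].copy(),cv2.INTER_LINEAR)
    ok=(uv[:,:,1]>1).all(1)
    out=[]
    for row,o in zip(m,ok):
        if not o: continue
        w=np.clip(np.median(row)*.75-row,0,None)
        if w.sum()>50: out.append((w*np.degrees(an)).sum()/w.sum())
    return round(float(np.median(out)),2),round(float(np.std(out)),2),len(out)
def both(c,A,ai,al=143.5,rl=(61,82)):
    return darkline(c,A,.062,22,55,ai,10),darkline(c,A,.056,*rl,al,6)
E
python3 - <<'E'
from h import *
import pickle
c=pickle.load(open("w2.pkl","rb"));A=ray(c,462/1.25,218/1.25,.066)[:2]; print(A,both(c,A,74))
c=pickle.load(open("w3.pkl","rb"));A=ray(c,460/1.25,217/1.25,.066)[:2]; print(A,both(c,A,131,143.5),ang(c,(460,217),(475,58),(435,54),(430,1)))
E
```

```text
[ 0.50289919 -0.11839045] ((74.27, 0.29, 33), (143.41, 0.1, 21))
[ 0.50253592 -0.11871995] ((129.94, 0.12, 33), (143.07, 0.08, 16)) [array([ 0.5025, -0.1187]), (np.float64(57.0), np.float64(129.92)), (np.float64(60.0), np.float64(143.3)), (np.float64(77.3), np.float64(142.72))]
```

```bash
python3 -m inch '[[0.095,0.03,0,0.5,0],[0.095,0.035,0,0.5,0],[0.09,0.04,0,0.5,0],[0,0,0,0,0],[0,0,0,0,0]]' 
cat > m.py <<'E'
from h import *
import pickle,sys
s=r.get_state();print(s['tool_pos'],s['contact_force'].round(1))
c=r.snapshot("wrist"); pickle.dump(c,open(sys.argv[1]+".pkl","wb")); save(c,sys.argv[1]+".png",s=1.25)
for A in((.5027,-.1185),(.5020,-.1190)): print(both(c,A,float(sys.argv[2])))
E
python3 m.py w4 139
```

```text
clock: 9.2
tool_pos: [0.5209, -0.1635, 0.0931]
eef_rot: [0.323, 0.946, -0.001, 0.0]
contact_force: [-0.9, -3.2, -0.7]
opening: 0.002
[ 0.52085993 -0.16350232  0.09306739] [-0.9 -3.2 -0.7]
((140.2, 0.18, 33), (143.29, 0.1, 16))
((138.91, 0.24, 33), (142.59, 0.09, 15))
```

```bash
python3 -m inch '[[0.035,0.02,0,0.2,0],[0.035,0.02,0,0.2,0],[0,0,0,0,0],[0,0,0,0,0]]'; python3 m.py w5 142
```

```text
clock: 9.65
tool_pos: [0.5231, -0.1619, 0.0933]
eef_rot: [0.302, 0.953, 0.0, 0.0]
contact_force: [0.0, -3.5, -0.6]
opening: 0.004
[ 0.52309061 -0.16191086  0.09326055] [ 0.  -3.5 -0.6]
((143.91, 0.16, 33), (143.29, 0.09, 16))
((142.62, 0.28, 33), (142.59, 0.1, 16))
```

View pics/w5.png

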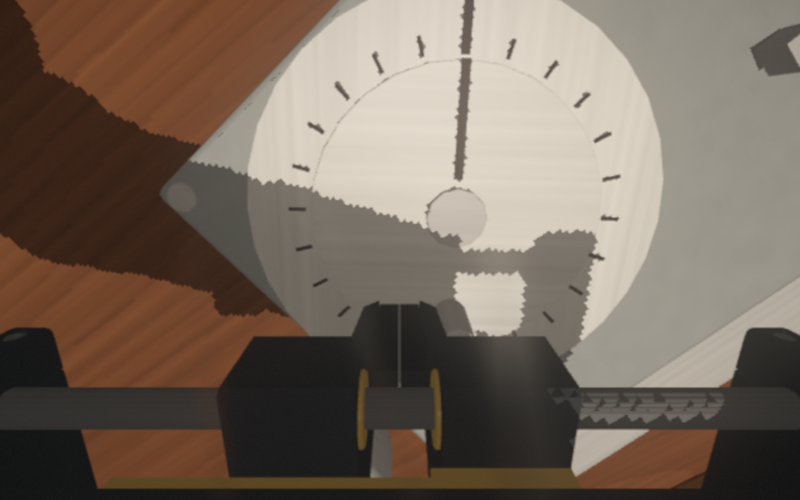

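```bash
cat >> h.py <<'E'
def pts(c,A,z,r0,r1,a0,half):
    P=[]
    for q in range(r0,r1,2):
        try:a=np.radians(darkline(c,A,z,q,q+.5,a0,half)[0])
        except Exception: continue
        if a==a: P.append([A[0]+q/1e3*np.cos(a),A[1]+q/1e3*np.sin(a)])
    return np.array(P)
def fit(c,ai,A=(.5027,-.1185)):
    I=pts(c,A,.062,22,56,ai,9);L=pts(c,A,.056,61,84,143.4,6)
    g=lambda P:(P.mean(0),np.linalg.svd(P-P.mean(0))[2][0])
    (mi,di),(ml,dl)=g(I),g(L)
    for d in(di,dl):
        if d@[-.8,.6]<0: d*=-1
    n=np.array([-di[1],di[0]])
    P=mi+di*(di@(ml-mi))
    return dict(n=(len(I),len(L)),angI=np.degrees(np.arctan2(di[1],di[0])),angL=np.degrees(np.arctan2(dl[1],dl[0])),off_mm=n@(ml-mi)*1e3, idxline_axis_mm=n@(np.array(A)-mi)*1e3)
E
python3 - <<'E'
from h import *
import pickle
for n,a in(("w2",74.3),("w3",130),("w4",140),("w5",143.5)):
    c=pickle.load(open(n+".pkl","rb")); print(n,fit(c,a))
for n in("w2","w3","w5"):
    c=pickle.load(open(n+".pkl","rb")); g=cv2.cvtColor(c["pixels"],cv2.COLOR_RGB2GRAY)
    h=cv2.HoughCircles(cv2.GaussianBlur(g,(3,3),0)[130:220,320:420],cv2.HOUGH_GRADIENT,1,50,param1=60,param2=10,minRadius=20,maxRadius=28)
    print(n,h, h is not None and ray(c,h[0,0,0]+320,h[0,0,1]+130,.066))
E
```

```text
w2 {'n': (17, 12), 'angI': np.float64(74.58949488060611), 'angL': np.float64(142.6168332318887), 'off_mm': np.float64(67.44942672143486), 'idxline_axis_mm': np.float64(0.391447753378759)}
w3 {'n': (17, 8), 'angI': np.float64(130.0066009367264), 'angL': np.float64(143.02529273980446), 'off_mm': np.float64(15.4101039017682), 'idxline_axis_mm': np.float64(-0.23842574573531497)}
w4 {'n': (17, 8), 'angI': np.float64(139.62464964179583), 'angL': np.float64(142.8304370542034), 'off_mm': np.float64(3.96195109617601), 'idxline_axis_mm': np.float64(-0.39001632652588397)}
w5 {'n': (17, 8), 'angI': np.float64(143.4081903577663), 'angL': np.float64(142.8851329465278), 'off_mm': np.float64(-0.4343524006763291), 'idxline_axis_mm': np.float64(-0.308065846405069)}
w2 [[[49.5 44.5 24. ]]] [ 0.50284462 -0.11843066  0.066     ]
w3 [[[47.5 42.5 23.9]]] [ 0.50196892 -0.11850665  0.066     ]
w5 [[[45.5 43.5 24. ]]] [ 0.50244608 -0.11857724  0.066     ]
  return _methods._mean(a, axis=axis, dtype=dtype,
  ret = ret.dtype.type(ret / rcount)
  ret = _var(a, axis=axis, dtype=dtype, out=out, ddof=ddof,
  arrmean = um.true_divide(arrmean, div, out=arrmean,
  ret = ret.dtype.type(ret / rcount)
```

Index line is now within about 0.4° of the long line. I'll back straight off the stud, rise and re-measure.

```bash
python3 -m inch '[[-0.06,-0.08,0,0,0],[-0.15,-0.2,0,0,0],[-0.15,-0.2,0,0,0],[0,0,1,0,0],[0,0,1,0,0]]'; python3 -m inch '[[0,0,1,0,0],[0,0,1,0,0],[0,0,0,0,0]]'; python3 m.py w6 143; python3 -c "
from h import *;import pickle
print(fit(pickle.load(open('w6.pkl','rb')),143.4))"
```

```text
clock: 10.2
tool_pos: [0.5127, -0.1736, 0.1433]
eef_rot: [0.302, 0.953, 0.0, -0.001]
contact_force: [0.7, 0.8, -0.2]
opening: 0.004
clock: 10.5
tool_pos: [0.5154, -0.1734, 0.1962]
eef_rot: [0.302, 0.953, 0.001, 0.003]
contact_force: [0.3, 0.5, -0.6]
opening: 0.005
[ 0.51539386 -0.17342171  0.19618099] [ 0.3  0.5 -0.6]
((143.7, 0.13, 33), (143.16, 0.09, 21))
((142.51, 0.36, 33), (142.49, 0.09, 21))
{'n': (17, 12), 'angI': np.float64(143.56558097814118), 'angL': np.float64(142.5159814717295), 'off_mm': np.float64(-0.586018812092121), 'idxline_axis_mm': np.float64(-0.09908788172536306)}
```

View pics/w6.png

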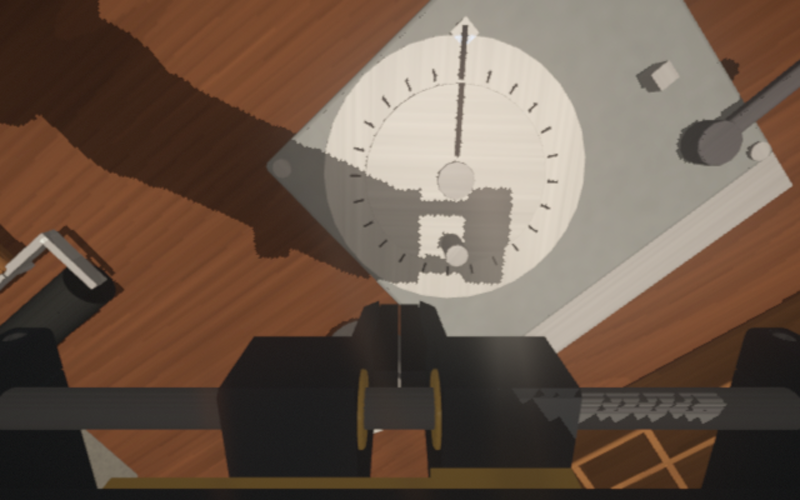

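The index line, (458,155) to (462,84), runs straight into the long line up to (465,25), with an offset of about 0.5 mm (0.5°). That is good, so now the lever.

```bash
python3 -m inch '[[0.32,0.985,0,-0.75,0],[0.32,0.985,0,-0.75,0],[0.32,0.985,0,-0.75,0],[0.32,0.985,0,-0.75,0],[0.32,0.985,0,-0.75,0]]'
python3 -m inch '[[0.32,0.985,0,-0.75,0],[0.32,0.985,0,-0.75,0],[0.32,0.985,0,-0.75,0],[0.32,0.985,0,-0.75,0],[0.32,0.985,0,-0.75,0]]'
python3 -m inch '[[0.32,0.985,0,-0.7,0],[0,0,0,0,0],[0,0,0,0,0]]'
python3 - <<'E'
from h import *
s=r.get_state();print(s['q'].round(2),s['tool_pos'],R.from_quat(s['eef_rot']).as_matrix().round(3))
for k in range(14):
  a=np.radians(96-19.3+3+6*k+90)   # tcp radius
  print(k,(np.hypot(70,25.5)*2*np.sin(np.radians(3))/25*np.array([np.cos(a),np.sin(a)])/2).round(3))
E
```

```text
clock: 11.05
tool_pos: [0.5531, -0.0498, 0.1919]
eef_rot: [0.484, 0.875, -0.001, -0.001]
contact_force: [-0.9, -0.1, -0.1]
opening: 0.006
clock: 11.55
tool_pos: [0.5931, 0.0732, 0.1917]
eef_rot: [0.645, 0.764, -0.001, -0.001]
contact_force: [-0.3, 0.0, -0.8]
opening: 0.006
clock: 11.85
tool_pos: [0.6009, 0.097, 0.192]
eef_rot: [0.671, 0.742, -0.001, -0.0]
contact_force: [0.4, -0.3, 0.3]
opening: 0.006
[ 0.06  0.79 -0.53  1.67  0.51  0.83 -0.6 ] [0.60086275 0.09695364 0.19198378] [[-0.101  0.995 -0.002]
 [ 0.995  0.101 -0.001]
 [-0.001 -0.002 -1.   ]]
0 [-0.153  0.028]
1 [-0.156  0.012]
2 [-0.156 -0.005]
3 [-0.155 -0.021]
4 [-0.152 -0.037]
5 [-0.147 -0.053]
6 [-0.141 -0.068]
7 [-0.133 -0.082]
8 [-0.123 -0.095]
9 [-0.113 -0.108]
10 [-0.101 -0.119]
11 [-0.088 -0.129]
12 [-0.074 -0.137]
13 [-0.059 -0.144]
```

```bash
python3 -m inch '[[0,0,-1,0,0],[0,0,-1,0,0],[0,0,-1,0,0],[0,0,-0.9,0,0],[0,0,0,0,0]]'
python3 -m inch '[[-0.12,-0.01,0,0,0],[-0.12,-0.01,0,0,0],[-0.12,-0.01,0,0,0],[0,0,0,0,0]]'
python3 -m inch '[[-0.153,0.028,0,0.5,0],[-0.153,0.028,0,0.5,0],[-0.156,0.012,0,0.5,0],[-0.156,0.012,0,0.5,0]]'
python3 -m inch '[[-0.156,-0.005,0,0.5,0],[-0.156,-0.005,0,0.5,0],[-0.155,-0.02,0,0.5,0],[-0.155,-0.02,0,0.5,0],[0,0,0,0,0]]'
python3 - <<'E'
from h import *
import pickle
c=r.snapshot("wrist"); pickle.dump(c,open("w7.pkl","wb")); save(c,"w7.png",s=1.25)
E
```

```text
clock: 12.35
tool_pos: [0.599, 0.094, 0.0923]
eef_rot: [0.672, 0.741, -0.004, -0.001]
contact_force: [-0.6, 0.6, -0.6]
opening: 0.002
clock: 12.75
tool_pos: [0.5926, 0.0964, 0.0967]
eef_rot: [0.671, 0.741, 0.0, 0.0]
contact_force: [0.5, 0.4, 0.4]
opening: 0.003
clock: 13.15
tool_pos: [0.5787, 0.0985, 0.0966]
eef_rot: [0.59, 0.808, 0.001, 0.001]
contact_force: [2.4, -0.3, -0.9]
opening: 0.004
clock: 13.65
tool_pos: [0.5624, 0.0971, 0.0964]
eef_rot: [0.503, 0.865, 0.001, 0.001]
contact_force: [1.7, -0.2, -0.5]
opening: 0.003
```

View pics/w7.png

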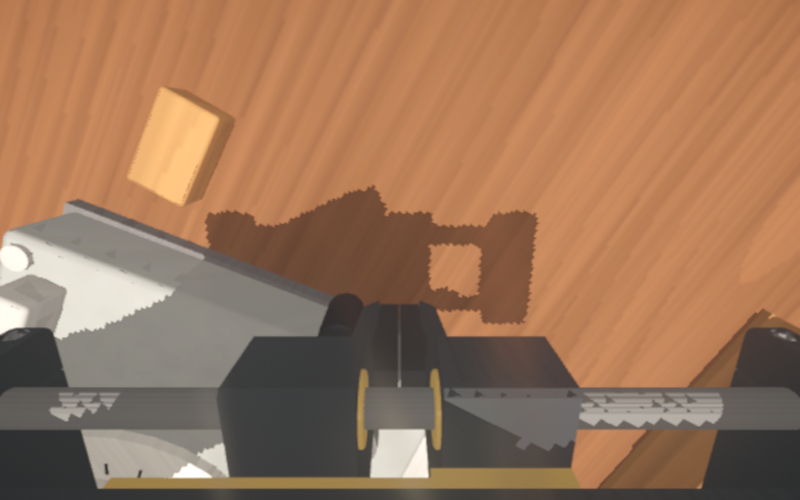

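The knob, at (345,308), is against the finger's left face and is moving. I'll check where it sits relative to the pad.

```bash
python3 - <<'E'
from h import *
import pickle
c=pickle.load(open("w7.pkl","rb"))
k=ray(c,346/1.25,308/1.25,.092)[:2]; p=np.array([.5763,.0252]); d=k-p
s=r.get_state(); t=s['tool_pos'][:2]; M=R.from_quat(s['eef_rot']).as_matrix()[:2,:2]
print(k,np.hypot(*d),np.degrees(np.arctan2(d[1],d[0])),'in tool',M.T@(k-t), s['tool_pos'])
E
```

```text
[0.5399773  0.10086655] 0.08393310330308174 115.64270419904811 in tool [ 0.01427667 -0.01769008] [0.56240901 0.0971812  0.0963438 ]
```

```bash
python3 -m inch '[[-0.152,-0.037,0,0.5,0],[-0.152,-0.037,0,0.5,0],[-0.147,-0.053,0,0.5,0],[-0.147,-0.053,0,0.5,0]]'
python3 -m inch '[[-0.141,-0.068,0,0.5,0],[-0.141,-0.068,0,0.5,0],[-0.133,-0.082,0,0.5,0],[-0.133,-0.082,0,0.5,0]]'
python3 -m inch '[[-0.123,-0.095,0,0.5,0],[-0.123,-0.095,0,0.5,0],[-0.113,-0.108,0,0.5,0],[-0.113,-0.108,0,0.5,0]]'
python3 -m inch '[[-0.1,-0.119,0,0.5,0],[-0.1,-0.119,0,0.5,0],[-0.088,-0.129,0,0.5,0],[-0.088,-0.129,0,0.5,0],[0,0,0,0,0]]'
python3 - <<'E'
from h import *
import pickle
c=r.snapshot("wrist"); pickle.dump(c,open("w8.pkl","wb")); save(c,"w8.png",s=1.25)
E
```

```text
clock: 14.1
tool_pos: [0.548, 0.0931, 0.0963]
eef_rot: [0.409, 0.912, 0.001, 0.001]
contact_force: [2.5, 0.6, 0.4]
opening: 0.004
clock: 14.5
tool_pos: [0.5343, 0.0858, 0.0963]
eef_rot: [0.312, 0.95, 0.001, 0.001]
contact_force: [2.7, -0.0, 0.9]
opening: 0.002
clock: 14.9
tool_pos: [0.5225, 0.0758, 0.0963]
eef_rot: [0.21, 0.978, 0.001, 0.001]
contact_force: [1.8, 0.0, 0.4]
opening: 0.006
clock: 15.4
tool_pos: [0.5124, 0.0628, 0.0961]
eef_rot: [0.108, 0.994, 0.0, 0.001]
contact_force: [0.8, -0.0, 0.2]
opening: 0.003
```

View pics/w8.png

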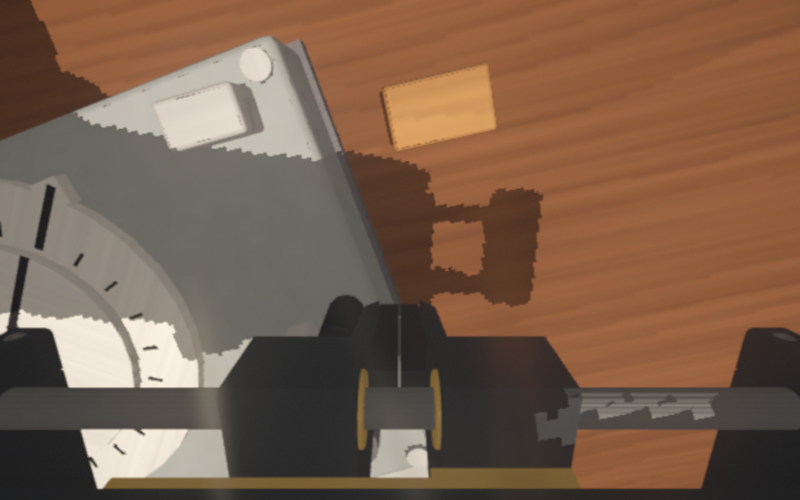

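The knob at (347,310) keeps the same place on the finger. About 13° are left, so I'll creep to the stop and watch the force.

```bash
python3 -m inch '[[-0.074,-0.137,0,0.5,0],[-0.074,-0.137,0,0.5,0],[-0.05,-0.12,0,0.4,0],[0,0,0,0,0]]'
python3 -m inch '[[-0.02,-0.06,0,0.2,0],[0,0,0,0,0]]'
python3 -m inch '[[-0.02,-0.06,0,0.2,0],[0,0,0,0,0]]'
```

```text
clock: 15.85
tool_pos: [0.5072, 0.0529, 0.0959]
eef_rot: [0.035, 0.999, 0.0, 0.0]
contact_force: [1.2, 1.4, 0.6]
opening: 0.002
clock: 16.05
tool_pos: [0.5065, 0.0515, 0.0958]
eef_rot: [0.024, 1.0, 0.0, 0.0]
contact_force: [0.9, 1.4, 0.1]
opening: 0.004
clock: 16.25
tool_pos: [0.5062, 0.051, 0.0959]
eef_rot: [0.013, 1.0, 0.001, 0.0]
contact_force: [1.5, 4.3, 0.1]
opening: 0.009
```

```bash
python3 -m inch '[[-0.01,-0.05,0,0,0],[0,0,0,0,0]]'
python3 -m inch '[[0,-0.05,0,0,0],[0,0,0,0,0]]'
python3 -m inch '[[0,-0.04,0,0,0],[0,0,0,0,0]]'
```

```text
clock: 16.45
tool_pos: [0.5062, 0.0508, 0.096]
eef_rot: [0.013, 1.0, 0.002, 0.001]
contact_force: [1.4, 6.5, -0.9]
opening: 0.004
clock: 16.65
tool_pos: [0.5062, 0.0507, 0.0961]
eef_rot: [0.013, 1.0, 0.003, 0.001]
contact_force: [2.4, 7.9, -1.7]
opening: 0.002
clock: 16.85
tool_pos: [0.5062, 0.0506, 0.0961]
eef_rot: [0.012, 1.0, 0.004, 0.001]
contact_force: [1.8, 9.0, -3.1]
opening: 0.002
```

The lever is against its stop: the force rises to 9 N with no further motion. I'll withdraw and move clear.

```bash
python3 -m inch '[[0,0.25,0,0,0],[0,0.4,0,0,0],[0,0.2,0,0,0],[0,0,1,0,0],[0,0,1,0,0]]'
python3 -m inch '[[0,0,1,0,0],[0,0,1,0,0],[0,0,1,0,0],[0,1,0.5,0,0],[0,1,0,0,0]]'
python3 -m inch '[[0,1,0,0,0],[0,1,0,0,0],[0,1,0,0,0],[0,1,0,0,0],[0,1,0,0,0]]'
python3 -m inch '[[0,1,0,0,0],[0,1,0,0,0],[0,1,0,0,0],[0,0,0,0,0],[0,0,0,0,0]]'
python3 - <<'E'
from h import *
import pickle
c=r.snapshot("top"); pickle.dump(c,open("t9.pkl","wb")); save(c,"t9.png",(285,145,425,255),5.7)
for A in((.5026,-.1176),(.503,-.1185)): print(both(c,A,143),fit(c,143.4,A))
E
```

```text
clock: 17.35
tool_pos: [0.5047, 0.0671, 0.1457]
eef_rot: [0.013, 1.0, -0.001, -0.001]
contact_force: [0.4, -0.1, -0.3]
opening: 0.009
clock: 17.85
tool_pos: [0.5064, 0.1173, 0.2349]
eef_rot: [0.015, 1.0, -0.0, 0.001]
contact_force: [0.2, 0.4, -0.5]
opening: 0.006
clock: 18.35
tool_pos: [0.5053, 0.2427, 0.2329]
eef_rot: [0.014, 1.0, -0.001, -0.0]
contact_force: [0.4, -0.0, -0.3]
opening: 0.006
clock: 18.85
tool_pos: [0.5053, 0.317, 0.2328]
eef_rot: [0.013, 1.0, -0.001, -0.0]
contact_force: [0.5, -0.1, 0.4]
opening: 0.009
((142.77, 0.45, 33), (142.65, 0.26, 21)) {'n': (17, 12), 'angI': np.float64(143.34361768546017), 'angL': np.float64(141.7589435137791), 'off_mm': np.float64(-0.3617738627830866), 'idxline_axis_mm': np.float64(0.4194929740676707)}
((142.03, 0.6, 33), (142.25, 0.24, 20)) {'n': (17, 11), 'angI': np.float64(143.52801927021477), 'angL': np.float64(142.59494144089194), 'off_mm': np.float64(-0.5349512117191142), 'idxline_axis_mm': np.float64(1.0412707943052406)}
  return _methods._mean(a, axis=axis, dtype=dtype,
  ret = ret.dtype.type(ret / rcount)
  ret = _var(a, axis=axis, dtype=dtype, out=out, ddof=ddof,
  arrmean = um.true_divide(arrmean, div, out=arrmean,
  ret = ret.dtype.type(ret / rcount)
```

View pics/t9.png

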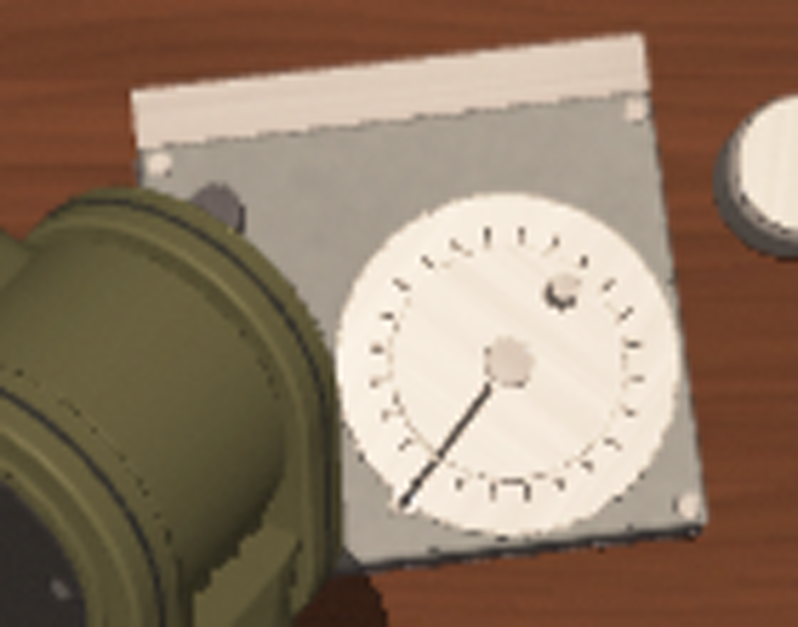

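The dial and long line are collinear, from (490,388) to (402,507). The arm hides the lever here, so I'll check it with the scene camera, which looks from the far side.

```bash
python3 - <<'E'
from h import *
c=r.snapshot("scene"); a=proj(c,(.5763,.0252,.068)); k=proj(c,(.5065,.030,.092)); m=((a+k)/2).astype(int)
x0,y0=m-[70,52]; save(c,"s10.png",(x0,y0,x0+140,y0+105),5.7)
print([((p-[x0,y0])*5.7).round() for p in(a,k,proj(c,(.523,.016,.064)))])
E
```

```text
[array([412., 366.]), array([393., 227.]), array([369., 303.])]
```

View pics/s10.png

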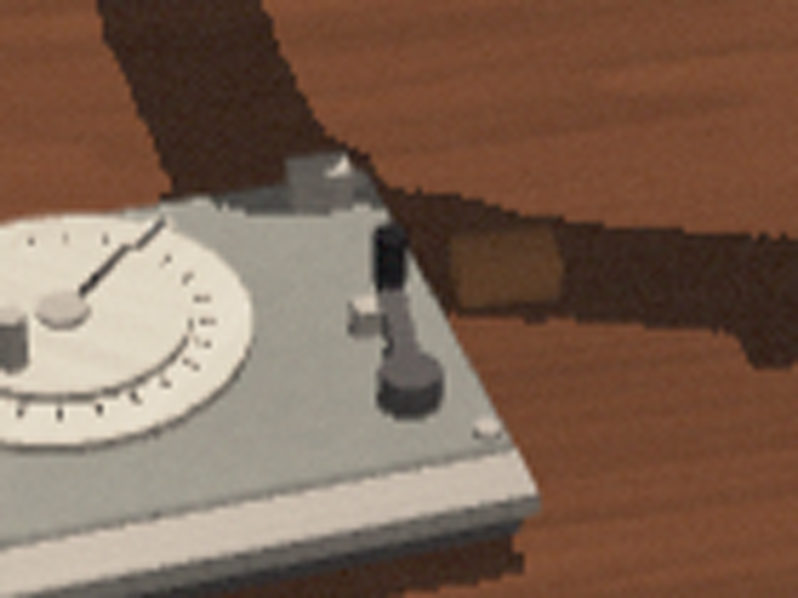

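The lever arm lies against the stop block, and the knob at (390,230) matches the predicted home position (393,227). The dial is on its line and the spacer and wood block look undisturbed, so I'm handing in.

```bash
python3 -c "
from plant import r
print(r.finish_job())"
```

```text
the job is handed in; nothing more can be done
None
```

The creaser is set and the job is handed in. I pushed the dial stud about 148° anticlockwise with the closed fingertips until the index line met the long line. Then I swept the lever knob round to its stop and moved the arm well clear, all in about 19 s.

- **Dial:** the last fits put the index line 0.4–0.6 mm (about 0.3–0.5°) past the long line, and the top view shows the two lines collinear. The angle readings disagreed by up to about 1.5° depending on the method and where I took the axis to be, most of it in the direction fitted to the short long-line segment. I took this as measurement noise and left the dial alone.
- **Lever:** at the end the force rose to 9 N while the arm moved less than 1 mm, so the lever was on its stop. The scene view shows the arm against the stop block and the knob at its predicted home position.
- **Surroundings:** the spacer and wood block look undisturbed in the final views. I did not re-measure the other loose items, but the arm never went near them at low height. The highest force I saw reported was about 10 N.

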